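# Seat the coupon carrier in its rack

## Robot

A 6-joint arm with a two-finger parallel gripper is mounted at the origin on the work surface; the furniture and walls round the work are solid. World frame = base frame: x ahead of the robot, y to its left, z up, the work surface at z = 0. Lengths are in mm, angles in rad, forces in N, time in s.
With the tool pointing down it reaches from about 300 to 750 mm from the base axis. Payload 8.5 kg.
Tool frame: the origin (TCP) lies at the very end of the fingers, on their centre line; the grasp point (between the pads) lies 19 mm behind it (r.hold_point_z is the distance from the TCP to the grasp point, in mm); z points along the fingers, y is the line along which they close (so a half turn about z gives the same grasp; the last joint's range is limited). The gripper opens to 88 mm and grips with 3 to 60 N. Pads are 18 mm wide; open, the fingers measure 123 mm over their backs; the gripper's body (75 mm by 187 mm) begins 45 mm behind the grasp point.
Start: joints at [-1.525, 0.381, 1.297, -0, 1.464, -0.215], TCP at [141.814, -531.384, 238.748] pointing down, gripper open.
Joint ranges: [-3.11, 3.11], [-0.89, 2.33], [0.22, 2.48], [-1.42, 4.56], [0.17, 2.85], [-2.88, 2.88]. Speed limits (rad/s): [2.39, 2.39, 3.14, 3.14, 3.14, 3.14].

## Interface

Orientations are given as a unit quaternion [w, x, y, z].
In Python, from cell import r gives the robot as it stands. Calls block until the motion is done:
- r.move_ptp(position, orientation): joint-space move of the TCP to a pose.
- r.line_to(position, ori=None, speed=150, stop_force=None): straight line of the TCP; ori=None keeps the orientation; speed is the mean speed in mm/s. With stop_force (N) it stops when the force on the tool has changed by that much, and returns True; else False.
- r.move_joints(angles): joint-space move.
- r.move_gripper(opening): finger opening in mm; the grip force is fixed at half the most; returns when the fingers have stopped.
- r.hold(seconds).
- r.inverse_kinematics(position, orientation): joint angles nearest the present ones, or None.
- r.sense(): the state.
- r.get_image(name): name is "side" or "top" or "wrist"; returns (picture, depth): 384x512x3 uint8, blue, green, red; 384x512 float32, mm along the optical axis (not along the pixel's ray), 0 where there is no reading.
- r.camera_params(name): a dict with "vfov" (degrees; the focal length in pixels is half the picture's height over the tangent of half this angle, whatever the lens; pixels are square), "cx", "cy" (the principal point, pixels), "cam_to_world" (4x4, takes a point from camera to world coordinates). Camera axes: x right, y down, z forward; pixel columns grow to the right and rows downward; lengths in mm; the calibration is good to about 2 mm. A picture is of the moment at which its call begins: read the wrist's pose just before it. camera_params takes no time and is no camera call; for the wrist camera it gives the pose at the moment of the call.
A pose or a line that the arm cannot do raises r.Unreachable and nothing moves.
- r.hand_in(): hands the job in; it is judged then, once.
Trained networks look in the newest picture that a camera, given by its name, has taken for a name from the list of things; names that differ only in an ending like _2 or _b are one class to them, and where a whole thing is asked for, a point or a joint stands for the part that bears it (a point fixed in the world has none). Each returns a list of dicts, best first, with "p" (0 to 1); they miss things now and then, are a little off and sometimes report something else, mostly with a low value. They report only what shows in the picture. A call takes as long as a camera call.
- r.boxes_of(query, camera): "xyz" ([x, y, z] in mm, in world coordinates, good to about 4 mm: the middle of the surface that is visible of it).
The state is a dict: "time": time; "joints": joint angles; "qvel": joint speeds; "tau": joint torques, N m; "tool_pos": TCP position; "tcp_rot": TCP orientation; "wrist_force": force on the tool from outside, world axes, zero at the start; "wrist_torque": the same for the moment, N m; "gripper_width": finger opening in mm; "grip_force": force on a finger pad.
Only numpy, scipy, OpenCV 4.12 (cv2) and the standard library are available. Lean on these libraries where they do the work, as an engineer would, in place of code of your own. Each camera call takes 0.05 s, during which the arm holds its last target. There are 200 camera calls.

## Task

Pick up the carrier with four weld-test coupons by its grip bar and lower it into the four-cell rack on the bench, every coupon in its own cell, until its plate rests on the rack's rim; then let go. Do not drop it in from above, and leave the similar carrier with three coupons where it stands.

Things in the scene. Friction and masses are not known exactly. Their poses are not given: they have to be found in the camera images.
- carrier_four_grip (a point): Centre of the grip bar (104 along y, 16 wide, 18 high) of the loose 0.4 kg steel carrier with FOUR coupons, standing on them like a comb, z up; point 95 mm above their lower ends. 32 mm gap under the bar, then plate 168 (y) x 44 x 6. Coupons 8 (y) x 36 (x) x 50 long hang at y = -63, -21, 21, 63. Two bolt heads on the plate mark each. Fits the rack either way round.
- coupon_rack: Dark steel box fixed on the bench, 82 (x) x 176 (y) x 58 mm high, plus low end lugs; origin at centre of underside, z up. Four open-topped cells in a row at y = -63, -21, 21, 63 mm, each 34 (y) x 72 (x) inside, 54 deep, 8 mm walls. With the carrier seated, plate on the rim, its grip centre is 103 mm above this origin.
- carrier_three_grip (a point): Centre of the grip bar of the other, similar carrier: same plate and grip bar but THREE coupons at y = -63, 0, 63 mm, so it does not fit the rack. To be left where it stands.

How it is judged (in metres and radians):
At the end, for the whole second after the job is handed in: Four-coupon carrier in the rack: tilt under 6 degrees, grip centre within 25 mm level of the rack's centre and 94 to 109 mm above its origin, bar along the row within 20 degrees, so each coupon is in its own cell; the three-coupon carrier within 30 mm of its start (horizontal distance between carrier_four_grip and coupon_rack below 0.025 m and z of carrier_four_grip in the frame of coupon_rack between 0.094 and 0.109 m and angle between the y axis of carrier_four_grip and the y axis of coupon_rack, either way round below 0.35 rad and angle between carrier_four_grip's own z axis and vertical below 0.1 rad and distance of carrier_three_grip from where it was at the start of the episode below 0.03 m); the robot touches nothing.
It fails at once if the four-coupon carrier is let go of over the rack with its plate still more than 27 mm above the rim (dropped in) (contact force between carrier_four and the fingers below 0.05 N and horizontal distance between carrier_four_grip and coupon_rack below 0.1 m and z of carrier_four_grip in the frame of coupon_rack above 0.13 m).
It also fails if it takes over 38 s, if anything falls off the work surface, if the arm or the gripper's body presses on something with over 40 N, if the wrist force passes 120 N, or if a joint passes its speed limit or range.

## Working session

There is one attempt and no reset: what is moved stays moved. The work goes in short steps, each a Python script; the robot and the scene stay as the last script left them, time stands still between calls to the robot, and variables do not carry over. Pictures are saved under pics/ and viewed, at most 10 in all, crops included, and the job is handed in when it is done.

```bash
mkdir -p pics; ls; python3 - <<'E'
from cell import r
import cv2,numpy as np
ims=[]
for c in ["top","side"]:
    p,d=r.get_image(c); np.savez(f'pics/{c}.npz',p=p,d=d); ims.append(p)
    k=r.camera_params(c); print(c,k['vfov'],k['cx'],k['cy'],np.round(k['cam_to_world'],3).tolist())
    for q in ["carrier_four_grip","coupon_rack","carrier_three_grip"]:
        print(q,[(np.round(b['xyz']),round(b['p'],2)) for b in r.boxes_of(q,c)])
cv2.imwrite('pics/a.png',ims[0]);cv2.imwrite('pics/b.png',ims[1])
s=r.sense();print(s['time'],s['tcp_rot'],s['tool_pos'],r.hold_point_z)
E
```

```text
pics
top 45.20865423860536 257.7014436148528 199.97395594581857 [[-0.026, -0.989, 0.146, 351.408], [-0.999, 0.023, -0.024, -288.431], [0.02, -0.147, -0.989, 922.907], [0.0, 0.0, 0.0, 1.0]]
carrier_four_grip [(array([ 470., -175.,   55.]), 0.67)]
coupon_rack [(array([ 493., -424.,   18.]), 0.62)]
carrier_three_grip [(array([ 462., -288.,   59.]), 0.79), (array([ 468., -175.,   56.]), 0.48)]
side 45.328123950769424 260.8645607946298 203.31645140091044 [[0.97, -0.164, 0.179, 339.549], [-0.243, -0.631, 0.737, -910.305], [-0.008, -0.758, -0.652, 644.037], [0.0, 0.0, 0.0, 1.0]]
carrier_four_grip [(array([ 470., -176.,   56.]), 0.73)]
coupon_rack [(array([ 493., -426.,   31.]), 0.63)]
carrier_three_grip [(array([ 465., -286.,   56.]), 0.74)]
0.4 [-1.12615772e-04  9.91509316e-01  1.30035620e-01  1.71794982e-05] [ 141.83076697 -531.33642292  238.65366646] 18.700000000000003
```

View pics/a.png

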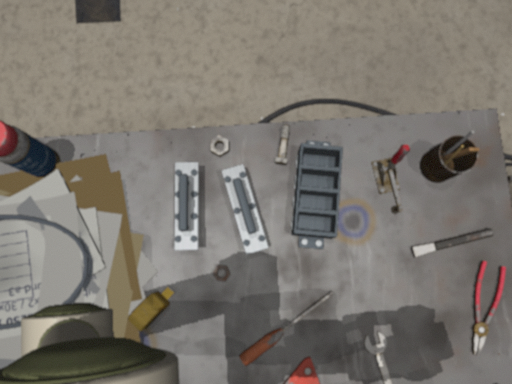

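View pics/b.png

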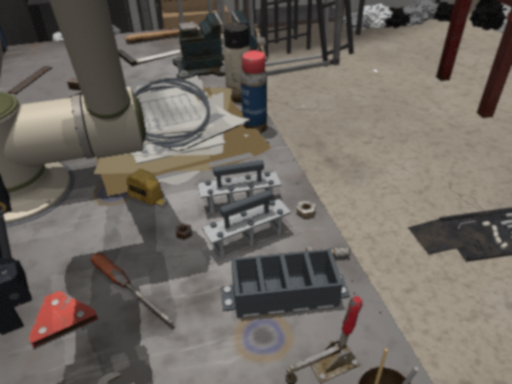

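The top view shows two carriers at about (187,206) and (245,208), and the rack at (318,190). I'll zoom in to tell the carriers apart, and fit the poses from depth.

```bash
cat > h.py <<'E'
import numpy as np
from cell import r
def cloud(p,d,k):
    f=p.shape[0]/2/np.tan(np.radians(k['vfov']/2)); v,u=np.mgrid[:d.shape[0],:d.shape[1]]
    P=np.stack([(u-k['cx'])/f*d,(v-k['cy'])/f*d,d],-1); T=np.array(k['cam_to_world'])
    W=P@T[:3,:3].T+T[:3,3]; W[d<=0]=np.nan; return W
def rect(W,c,R,z0,z1):
    import cv2
    m=(np.hypot(W[...,0]-c[0],W[...,1]-c[1])<R)&(W[...,2]>z0)&(W[...,2]<z1)
    Q=W[m]; (cx,cy),(w,h),a=cv2.minAreaRect(Q[:,:2].astype(np.float32))
    if w<h: w,h,a=h,w,a+90
    return np.round([cx,cy,w,h,(a+90)%180-90,np.median(Q[:,2]),len(Q)],1)
E
python3 - <<'E'
from h import *
import cv2
ps=[]
for c in ["top","side"]:
    z=np.load(f'pics/{c}.npz'); W=cloud(z['p'],z['d'],r.camera_params(c))
    for n,q,R,lv in [("four",(470,-175),95,[(40,75),(85,120)]),("three",(463,-287),95,[(40,75),(85,120)]),("rack",(493,-425),115,[(45,75)])]:
        for a,b in lv: print(c,n,a,rect(W,q,R,a,b))
    ps.append(z['p'])
a=cv2.resize(ps[0][150:265,160:350],(800,484),interpolation=2)[:,:]
b=cv2.resize(ps[1][150:270,180:310],(650,600),interpolation=2)
b=cv2.resize(b,(440,406)); a=cv2.resize(a,(360,218))
o=np.zeros((406,800,3),np.uint8);o[:,:440]=b;o[:218,440:]=a
cv2.imwrite('pics/c.png',o)
E
```

```text
top four 40 [ 4.728e+02 -2.103e+02  1.670e+02  1.190e+02 -1.200e+00  5.670e+01
  1.758e+03]
top four 85 [ 464.6 -202.3  101.8  101.    72.9  103.6  547. ]
top three 40 [ 459.  -287.9  175.2  135.3   52.5   56.7 1586. ]
top three 85 [ 465.1 -282.8  103.9   16.    15.3  103.7  509. ]
top rack 45 [ 498.6 -425.   175.9   82.5   -6.8   57.9 1574. ]
side four 40 [ 4.716e+02 -2.098e+02  1.675e+02  1.197e+02 -1.000e+00  5.590e+01
  1.408e+03]
side four 85 [ 4.718e+02 -1.750e+02  1.024e+02  1.920e+01 -2.000e-01  1.003e+02
  5.260e+02]
side three 40 [ 458.8 -283.7  175.8  141.    51.4   55.9 1652. ]
side three 85 [ 463.4 -284.3  103.3   18.7   16.2  101.4  607. ]
side rack 45 [ 497.4 -425.8  176.    85.2   -6.7   56.5 2274. ]
```

View pics/c.png

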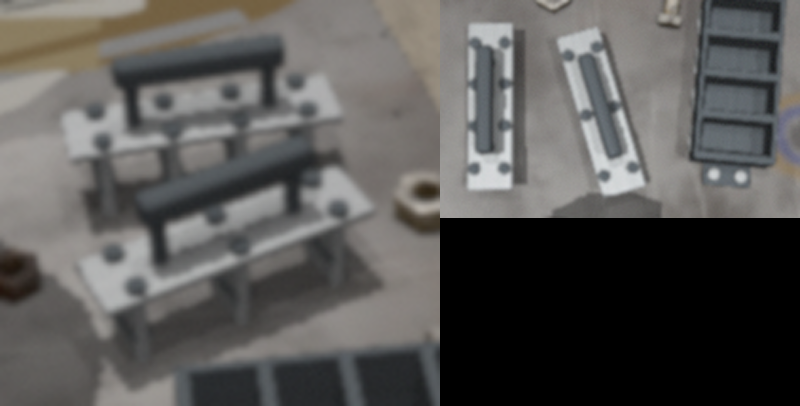

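The carrier at (470,-175) has eight bolt heads, so it is the four-coupon one. The one at (464,-284) has six. Next I'll grasp, lift and check.

```bash
cat >> h.py <<'E'
def q(deg): a=np.radians(deg)/2; return [0,np.cos(a),np.sin(a),0]
E
python3 - <<'E'
from h import *
import cv2
B=[]
for c in ["top","side"]:
    z=np.load(f'pics/{c}.npz'); W=cloud(z['p'],z['d'],r.camera_params(c))
    B.append(rect(W,(470,-175),60,85,120)); print(B[-1])
x,y=np.mean([b[:2] for b in B],0); a=np.mean([b[4] for b in B]); print(x,y,a)
assert abs(x-471)<6 and abs(y+175)<6 and abs(a)<5
zt=96-r.hold_point_z
r.move_gripper(60)
r.move_ptp([x,y,240],q(a))
r.line_to([x,y,130],speed=150)
print(r.line_to([x,y,zt],speed=80,stop_force=8))
r.move_gripper(0)
s=r.sense();print(s['gripper_width'],s['grip_force'],s['tool_pos'],s['time'])
if s['gripper_width']>12:
    r.line_to([x,y,zt+160],speed=120)
    s=r.sense();print(s['gripper_width'],s['grip_force'],s['wrist_force'],s['tool_pos'],s['time'])
p,d=r.get_image("side");np.savez('pics/s2.npz',p=p,d=d);cv2.imwrite('pics/d.png',p)
E
```

```text
[ 4.738e+02 -1.728e+02  1.037e+02  1.670e+01 -3.000e-01  1.037e+02
  5.460e+02]
[ 4.718e+02 -1.750e+02  1.024e+02  1.920e+01 -2.000e-01  1.003e+02
  5.260e+02]
472.8 -173.9 -0.25
False
15.578296844041384 29.99708304181695 [ 472.78138589 -173.75249861   77.31594389] 5.1833
15.559947919191389 29.98729208484292 [-0.25773379  0.01984468 -3.55149731] [ 472.57164162 -173.79146886  236.63890129] 6.6667
```

View pics/d.png

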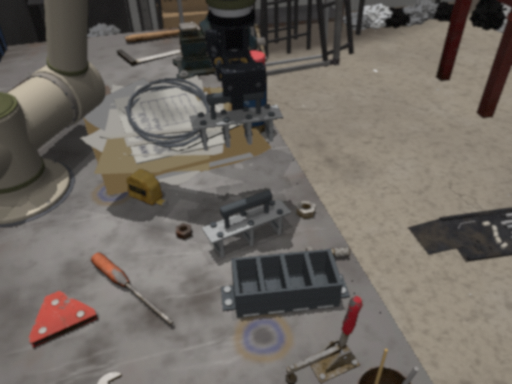

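The carrier hangs level in the gripper at (235,120), and the three-coupon carrier hasn't moved. Next I'll carry it over the rack and check alignment before lowering.

```bash
python3 - <<'E'
from h import *
import cv2
x,y,a=498,-425.4,-6.8
r.line_to([x,y,236.6],q(a),speed=140)
r.line_to([x,y,160],speed=120)   # coupon ends ~25 mm above the rim
p,d=r.get_image("side");W=cloud(p,d,r.camera_params("side"))
dz=160-77.3
print('plate',rect(W,(x,y),100,dz+50,dz+62),'rack',rect(W,(x,y),115,45,66))
m=(np.hypot(W[...,0]-x,W[...,1]-y)<95)&(abs(W[...,2]-dz-56)<9);Q=W[m]
A=np.c_[Q[:,:2]-[x,y],np.ones(len(Q))];print(np.linalg.lstsq(A,Q[:,2],rcond=None)[0])
cv2.imwrite('pics/e.png',cv2.resize(p[150:330,180:400],(733,600),interpolation=2))
s=r.sense();print(s['tool_pos'],s['wrist_torque'],s['gripper_width'],s['time'])
E
```

```text
plate [ 498.2 -426.   167.8   46.2   -7.1  139.4 1741. ] rack [ 497.3 -426.3  175.9   84.9   -6.6   56.6 2033. ]
[3.38398013e-03 3.93198982e-02 1.40025104e+02]
[ 498.31399071 -425.71543427  161.15192105] [ 0.055481   -0.05778097  0.00557482] 15.783580845632423 9.5167
```

View pics/e.png

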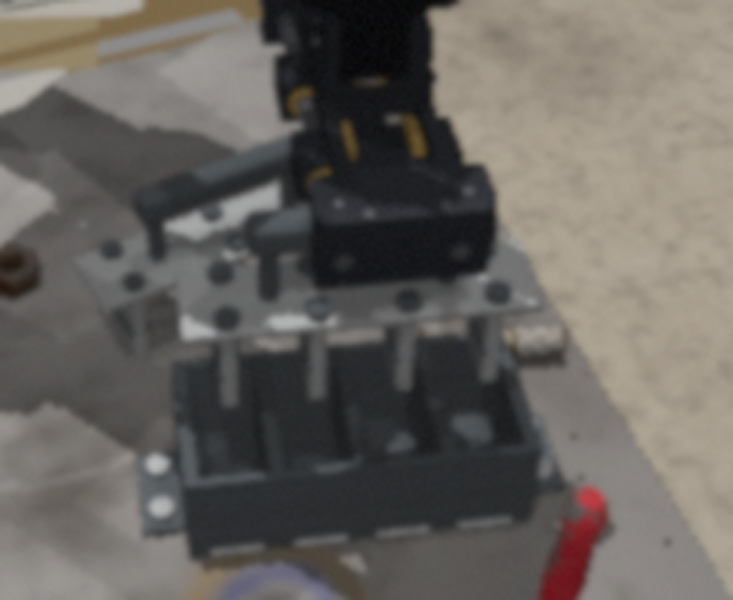

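Each coupon is over its own cell, at columns 230, 317, 405 and 490 in the crop. Plate and rack agree to about 1 mm and 0.5°, so I'll lower until it touches.

```bash
python3 - <<'E'
from h import *
x,y,a=498,-425.4,-6.8
r.line_to([x,y,100],speed=60,stop_force=12)
s=r.sense();print(s['tool_pos'],s['wrist_force'])
hit=r.line_to([x,y,82],speed=20,stop_force=6)
s=r.sense();print(hit,s['tool_pos'],s['wrist_force'],s['gripper_width'],s['time'])
p,d=r.get_image("side");W=cloud(p,d,r.camera_params("side"))
print('plate',rect(W,(x,y),100,59,90))
np.savez('pics/s3.npz',p=p,d=d)
E
```

```text
[ 498.17900435 -425.57772628  100.51221275] [-0.43461348  0.14952324 -3.13965859]
True [ 497.9319056  -425.11796707   85.21889828] [-1.36864564  1.53290887  5.73444264] 15.416088753444107 11.375
plate [ 496.4 -427.2  172.5   81.7   -6.3   63.8 1427. ]
```

Contact came at TCP z 85.2, against 85.3 predicted, so it is seated. I'll release and retract.

```bash
python3 - <<'E'
from h import *
import cv2
r.move_gripper(40)
x,y,z=r.sense()['tool_pos']
r.line_to([x,y,130],speed=60); r.line_to([x,y,260],speed=150)
r.line_to([x-150,y,300],speed=150)
for c in ["side","top"]:
    p,d=r.get_image(c);W=cloud(p,d,r.camera_params(c))
    print(c,'bar',rect(W,(498,-425),60,100,125),'three',rect(W,(463,-285),60,85,120))
    if c=="side": cv2.imwrite('pics/f.png',p)
s=r.sense();print(s['tool_pos'],s['wrist_force'],s['time'])
E
```

```text
side bar [ 497.9 -426.2  103.8   18.    -7.3  110.4  723. ] three [ 463.  -284.6  102.3   18.2   14.9  101.5  602. ]
top bar [ 498.6 -424.4  102.9   16.8   -6.6  111.9  534. ] three [ 465.2 -282.8  103.8   16.1   15.3  103.9  511. ]
[ 347.98583765 -424.4956945   299.56753396] [ 0.69225537 -0.23877    -0.58308664] 15.175
```

View pics/f.png

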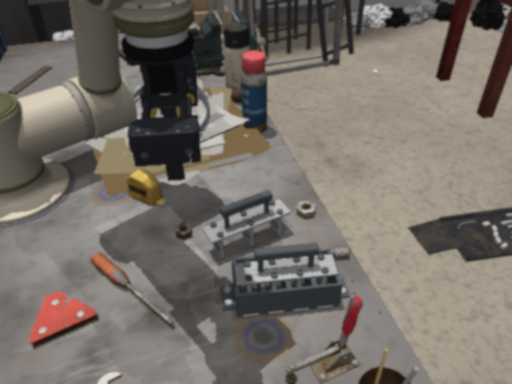

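The carrier is seated flat in the rack at (287,270), with its bar top at z≈112. The three-coupon carrier is still in place at (248,215).

```bash
python3 -c "
from cell import r
print(r.hand_in())"
```

```text
the job is handed in; nothing more can be done
None
```

The four-coupon carrier is seated in the rack with its plate on the rim and the gripper clear, the three-coupon carrier is where it started, and I handed the job in after about 15 s of robot time; no verdict came back.

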